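# Level a tilting desk stand and load-check it through a spirit level

### The arm

A 7-joint arm with a two-finger parallel gripper is mounted at the origin on a cart in front of the work surface, level with it; the furniture and walls round the work are solid. World frame = base frame: x ahead of the robot, y to its left, z up, the work surface at z = 0. Lengths are in mm, angles in rad, forces in N, time in s.
With the tool pointing down it reaches from about 400 to 875 mm from the base axis. Payload 4.4 kg.
Tool frame: the origin (TCP) lies midway between the tips of the shut fingers; the grasp point (between the pads) lies 19 mm behind it; z points along the fingers, y is the line along which they close (so a half turn about z gives the same grasp; the last joint's range is limited). The gripper opens to 85 mm and grips with 20 to 120 N. Pads are 22 mm wide; open, the fingers measure 114 mm over their backs; the gripper's body (76 mm by 85 mm) begins 54 mm behind the grasp point. The pads swing forward as they close: fully open they stand 13 mm farther back than shut.
Start: joints at [-1.205, 0.628, 0.038, 1.517, -0.027, 0.996, -0.02], TCP at [272.008, 590.364, 231.313] pointing down, gripper open.
Joint ranges: [-3.06, 3.06], [-0.37, 2.12], [-1.25, 1.32], [0.18, 2.47], [-1.1, 4.24], [0.23, 1.98], [-2.94, 2.94]. Speed limits (rad/s): [2.57, 2.57, 3.14, 3.14, 3.14, 3.14, 3.14].

### API

Orientations are given as [roll, pitch, yaw] about the fixed x, y, z axes, in that order (R = Rz(yaw) Ry(pitch) Rx(roll)).
In Python, from cell import ctrl gives the robot as it stands. The module is installed in compiled form; this text tells all that it offers.
- The arm moves only by the tool step_arm, never from a script. Its argument "commands" is one flat list of numbers, 7 for each row, row after row: the shift along the tool's x, y, z in cm, then the turn, a rotation vector about the tool's x, y, z in rad, then the opening, from 0 (shut) to 1 (fully open). A call has 1 to 10 rows; each row is the pose to reach, as a shift and turn from the pose commanded when the call began, along the tool's axes at that moment; what a row does not reach only later rows make up. A row lasts 1/10 s, in which the tool goes at most 50 mm and 8.59 degrees, less where a joint would pass 70% of its speed; a pose out of reach is approached as far as the arm can. A call with a gripper value outside its range is refused whole. The fingers move at their own pace and stop on an object; the grip force is fixed at half the most. Time passes only in rows, so rows that repeat a pose let the fingers close. It gives the time, the measured TCP pose, the force, the opening and the grip force at its end, in the units of the state.
- ctrl.read_state(): the state, without advancing time (a new reading comes with each control period).
- ctrl.get_image(name): name is "scene" or "top" or "wrist"; returns a dict with "image" (400x640x3 uint8, red, green, blue), "range_z" (400x640 float32, mm along the optical axis (not along the pixel's ray), 0 where there is no reading), "vfov" (degrees; the focal length in pixels is half the picture's height over the tangent of half this angle, whatever the lens; pixels are square), "cx", "cy" (the principal point, pixels), "world_to_cam" (4x4, takes a point from world to camera coordinates). Camera axes: x right, y down, z forward; pixel columns grow to the right and rows downward; lengths in mm; the calibration is good to about 2 mm. The wrist camera is an equidistant fisheye: a pixel r from the principal point sees the ray r / f radians off the axis. A picture is of the moment at which its call begins.
- ctrl.finish_job(): hands the job in; it is judged then, once.
The state is a dict: "clock": time; "qpos": joint angles; "qd": joint speeds; "tau": joint torques, N m; "eef_pos": TCP position; "tool_rot": TCP orientation; "force": force on the tool from outside, world axes, zero at the start; "torque": the same for the moment, N m; "width": finger opening in mm; "gripper_force": force on a finger pad.
Only numpy, scipy, OpenCV 4.12 (cv2) and the standard library are available. Lean on these libraries where they do the work, as an engineer would, in place of code of your own. Each camera call takes 0.05 s, during which the arm holds its last target. There are 200 camera calls.

### The job

The deck of the small levelling stand on the desk is out of level. Set the spirit level lengthwise on the middle of the deck's rubber pad and let go of it, then turn the stand's wing knob until the bubble lies between the two lines. Finally press down on the top of the level, firmly but not hard (about 10 to 15 N), and finish while still pressing, with the bubble still between the lines; leave everything else on the desk where it is.

Things in the scene. Friction and masses are not known exactly. Their poses are not given: they have to be found in the camera images.
- stand: The levelling stand, fixed to the desk: a dark steel base plate 110 (x) x 250 (y) mm, its top 12 mm above the desk, with a grey deck hinged 38 mm above the desk on two cheeks at its +y end (hinge line along x, at y = +90 mm; the cheeks stand 47 mm high at x = +-50 mm) and an upright lifting screw with a black wing knob at its -y end. Origin: centre of the underside; z up; the long side is y.
- deck (a joint): Tilt of the deck about its hinge, rad. 0 = level; positive = the knob's end is higher than level, negative = lower (it starts low, -0.03 to -0.07). The deck follows the knob: deck = 0.03 x knob; it does not move when pushed.
- deck_pad (a point): Centre of the top face of the black rubber pad on the deck, 70 mm from the hinge, 44 mm above the desk when the deck is level. The pad is 40 (x) x 124 (y) mm, 2 mm proud of the deck, which is 88 mm wide here. Its axes are the deck's: y along the deck from the knob to the hinge, z out of the top.
- knob (a joint): Turn of the wing knob, rad, growing clockwise seen from above; it starts between -2.3 and -1.0 (to be turned clockwise) and the deck is level at 0; stops at -2.5 and 1.2. It is stiff (0.15 N m) and stays where it is left. The knob stays at its height as it turns.
- knob_grip (a point): On the knob's upright axis (100 mm from the stand's centre towards -y), 92 mm above the desk: middle of its wing, a black upright bar 12 mm thick, 44 mm long and 32 mm high (from 70 to 102 mm above the desk), on a round hub 30 mm across below it (60 to 72 mm). The wing's long side is the x axis of this point; at knob = 0 it lies along the stand's x.
- level: The spirit level, loose, 0.16 kg: a plain aluminium block 28 (x) x 110 (y, long side) x 24 mm high with an open white trough in the middle of its top in which a dark bubble 9 mm long slides along y between two black cross lines. Origin: centre of the underside, z up. It is solid for the fingers: grip it across its 28 mm, press it on its top. It may lie on the deck either way round.
- bubble (a joint): Offset of the bubble from the middle of the level along the level's y, m. It climbs to the higher end, about 0.3 m per rad of tilt (end stops at +-0.0235) and settles within a second; between the lines means within +-0.003.
- sticky_pad: Bystander: pad of yellow sticky notes, 76x50x14 mm, loose. Origin: centre of underside.
- van_keys: Bystander: bunch of keys, 78x70x23 mm, loose. Origin: centre of underside.
- marker_red: Bystander: marker pen, 17x136x19 mm, loose. Origin: centre of underside.
- padlock: Bystander: padlock, 66x40x15 mm, loose. Origin: centre of underside.
Not all that is in view belongs to the job. Of the things that look like the level, take the one that is farthest from the robot's base at the start.

How it is judged:
By the outcome, as a careful person would: the job done as asked, in the order asked, and still so for the second after the job is handed in, while the arm keeps its last pose, push and grip.
It also fails if it takes over 72 s, if anything falls off the work surface, if the arm or the gripper's body presses on something with over 40 N, if the wrist force passes 120 N, or if a joint passes its speed limit or range.

## Working session

There is one attempt and no reset: what is moved stays moved. The work goes in short steps, Python scripts to look and compute and a tool call to move; the robot and the scene stay as the last step left them, time stands still between calls to the robot, and variables do not carry over. Pictures are saved under pics/ and viewed, at most 10 in all, crops included, and the job is handed in when it is done.

Besides the shell and the picture viewer there is one more tool, called after "Emit:" as name(argument=value, ...) on one line, values as JSON. step_arm: Moves the arm, as the interface text tells. Its arguments: {"type":"object","properties":{"commands":{"type":"array"}},"required":["commands"]}

```bash
mkdir -p pics; cat > h.py <<'E'
import numpy as np, cv2
from cell import ctrl
def cap(n):
    d=ctrl.get_image(n); h=d["image"].shape[0]
    d["f"]=h/2/np.tan(np.radians(d["vfov"])/2); np.savez(f"{n}.npz",**d); return d
def save(d,p): cv2.imwrite(p,cv2.cvtColor(d["image"],cv2.COLOR_RGB2BGR))
def cloud(d):  # world points per pixel from depth (pinhole)
    v,u=np.mgrid[:400,:640]; z=d["range_z"]; f=d["f"]
    P=np.stack([(u-d["cx"])/f*z,(v-d["cy"])/f*z,z,np.ones_like(z)],-1)
    W=P@np.linalg.inv(d["world_to_cam"]).T; W=W[...,:3]; W[z<=0]=np.nan; return W
E
python3 - <<'E'
from h import *
s=ctrl.read_state(); print(s)
for n in("scene","top"):
    d=cap(n); save(d,f"pics/{n}0.png"); print(n,d["vfov"],d["cx"],d["cy"],np.linalg.inv(d["world_to_cam"]).round(2).tolist())
E
```

```text
{'clock': 0.0, 'qpos': array([-1.20478266,  0.62933088,  0.03844037,  1.51842013, -0.02700011,
        0.99632647, -0.01999637]), 'qd': array([-0.00044996,  0.00118883,  0.00011895,  0.00055569,  0.00105638,
        0.00134161, -0.00039138]), 'tau': array([ 1.08147735e-03, -5.63406730e+01,  1.22694690e+00, -1.93439466e+01,
        1.10954186e-02,  1.06222025e-02, -7.85118573e-06]), 'eef_pos': array([271.73399778, 589.74534371, 230.38230249]), 'tool_rot': array([-3.13962596e+00,  2.54926133e-05,  2.70978269e+00]), 'force': array([-0.05266639,  0.06297605,  0.22712375]), 'torque': array([0.01647957, 0.01700204, 0.04983606]), 'gripper_force': 0.0, 'width': 85.4866406987163}
scene 54.78518572997606 313.6162271735716 202.32142557467947 [[0.77, -0.41, 0.49, -104.38], [-0.64, -0.51, 0.58, -711.18], [0.01, -0.76, -0.65, 937.84], [0.0, 0.0, 0.0, 1.0]]
top 42.02420597708277 322.7954672096943 202.76189184310508 [[0.16, -0.95, 0.27, 192.58], [-0.99, -0.15, 0.04, -10.12], [0.01, -0.27, -0.96, 1408.49], [0.0, 0.0, 0.0, 1.0]]
```

View pics/top0.png

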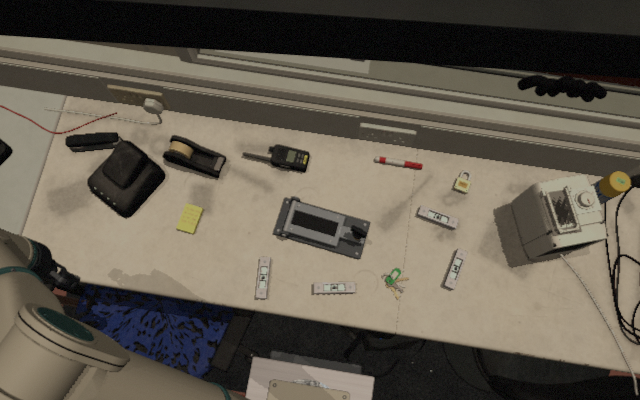

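View pics/scene0.png

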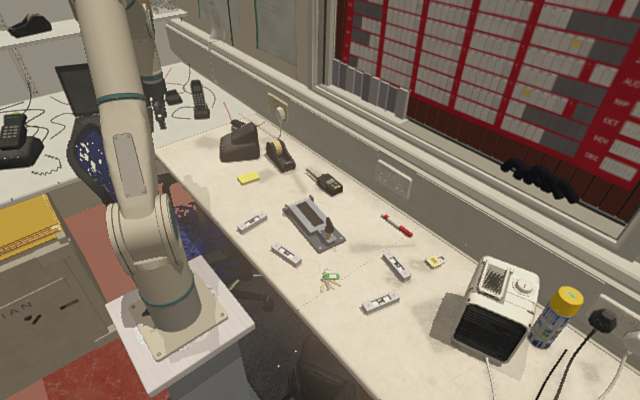

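The top view shows the stand at about (322,228) with its knob at (357,233). Four levels are at (263,278), (334,288), (437,218) and (455,269). Next I'll measure them with depth.

```bash
python3 - <<'E'
from h import *
d=dict(np.load("top.npz")); W=cloud(d); 
z=W[...,2]
for n,(u,v) in dict(a=(263,278),b=(334,288),c=(437,218),e=(455,269)).items():
    m=np.zeros((400,640),bool); m[v-28:v+29,u-28:u+29]=1
    m&=(z>14)&(z<34)
    _,L=cv2.connectedComponents(m.astype(np.uint8)); 
    k=np.bincount(L[L>0]).argmax(); P=W[L==k]; r=cv2.minAreaRect(P[:,:2].astype(np.float32))
    print(n,len(P),r,np.median(P[:,2]).round(1),'dist',np.hypot(*r[0]).round(0))
print('desk z',[z[250,400].round(1),z[180,250].round(1),z[300,300].round(1)])
m=(z>6)&(z<130); m[:190]=0;m[262:]=0;m[:,:268]=0;m[:,376:]=0
P=W[m]; print('stand',cv2.minAreaRect(P[:,:2].astype(np.float32)))
K=W[m&(z>80)]; print('wing',len(K),cv2.minAreaRect(K[:,:2].astype(np.float32)),K[:,2].max())
im=d["image"]
a=cv2.resize(im[190:265,270:380],None,fx=6,fy=6,interpolation=cv2.INTER_CUBIC)
cv2.imwrite("pics/stand.png",a[...,::-1])
E
```

```text
a 377 ((353.6157531738281, 169.27456665039062), (110.01728820800781, 29.01894187927246), 4.178612232208252) 22.3 dist 392.0
b 392 ((356.96307373046875, -21.3631591796875), (27.531492233276367, 108.91175079345703), 9.055699348449707) 22.0 dist 358.0
c 393 ((593.7591552734375, -274.0030212402344), (110.08544158935547, 30.844406127929688), 77.2735595703125) 22.2 dist 654.0
e 399 ((458.9423828125, -335.1707763671875), (29.357763290405273, 111.56983947753906), 75.07210540771484) 22.4 dist 568.0
desk z [np.float64(4.1), np.float64(5.4), np.float64(1.9)]
stand ((520.216552734375, 37.40093994140625), (201.3961181640625, 289.73150634765625), 9.806897163391113)
wing 100 ((501.5091857910156, -61.511619567871094), (43.546974182128906, 12.571599006652832), 68.17033386230469) 106.67102489639547
```

View pics/stand.png

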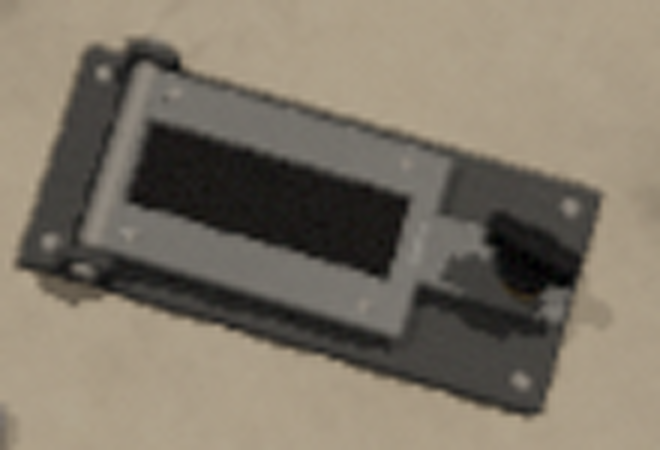

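The crop shows base plate corners at crop pixels (90,45), (600,190), (545,410) and (20,265). The pad is at about (270,200), the wing runs from (495,225) to (570,275), and the hinge is on the left, towards world +y. I'll cast rays for precise values.

```bash
cat >> h.py <<'E'
def ray(d,uv,z):
    M=np.linalg.inv(d["world_to_cam"]); uv=np.atleast_2d(uv).astype(float)
    D=np.c_[(uv[:,0]-d["cx"])/d["f"],(uv[:,1]-d["cy"])/d["f"],np.ones(len(uv))]@M[:3,:3].T
    o=M[:3,3]; return o+D*((z-o[2])/D[:,2])[:,None]
E
python3 - <<'E'
from h import *
d=dict(np.load("top.npz")); 
c=np.array([(90,45),(600,190),(545,410),(20,265)])/6+[270,190]-0.4
P=ray(d,c,12)[:,:2]; print('base',P.round(1).tolist(),'ctr',P.mean(0).round(1))
e=P[0]-P[1]+P[3]-P[2]; print('len',np.linalg.norm(P[0]-P[1]),np.linalg.norm(P[0]-P[3]),'y-dir angle',np.degrees(np.arctan2(e[1],e[0])))
# per view: stand parts
for n in("top","scene"):
    d=dict(np.load(n+".npz"));W=cloud(d);z=W[...,2];g=cv2.cvtColor(d["image"],cv2.COLOR_RGB2GRAY)
    near=np.hypot(W[...,0]-515,W[...,1]-30)<160
    pad=near&(g<50)&(z>30)&(z<55)
    _,L=cv2.connectedComponents(pad.astype(np.uint8)); k=np.bincount(L[L>0]).argmax(); Q=W[L==k]
    r=cv2.minAreaRect(Q[:,:2].astype(np.float32)); print(n,'pad',len(Q),r,Q[:,2].mean())
    pl,*_=np.linalg.lstsq(np.c_[Q[:,:2]-Q[:,:2].mean(0),np.ones(len(Q))],Q[:,2],rcond=None); print(' slope',pl)
    K=W[near&(z>82)&(z<110)&(W[...,1]<0)]; print(' wing',len(K),cv2.minAreaRect(K[:,:2].astype(np.float32)),np.percentile(K[:,2],95))
    m=(np.hypot(W[...,0]-594,W[...,1]+274)<75)&(z>14)&(z<34)
    Q=W[m]; print(' level',cv2.minAreaRect(Q[:,:2].astype(np.float32)),np.median(Q[:,2]))
E
```

```text
base [[583.1, 151.7], [552.2, -92.2], [446.9, -81.4], [474.9, 164.6]] ctr [514.3  35.7]
len 245.88863534698936 108.93179943067376 y-dir angle 83.1521375643178
top pad 610 ((516.312744140625, 56.20144271850586), (120.82020568847656, 38.83848571777344), 81.92967987060547) 40.498084317138314
 slope [-1.20687724e-02  3.82364815e-02  4.04980843e+01]
 wing 97 ((501.5091857910156, -61.511619567871094), (43.546974182128906, 12.571599006652832), 68.17033386230469) 104.62550455002538
 level ((593.7591552734375, -274.0030212402344), (110.08544158935547, 30.844406127929688), 77.2735595703125) 22.218768883896928Traceback (most recent call last):
  File "<stdin>", line 11, in <module>
ValueError: attempt to get argmax of an empty sequence
```

```bash
cat >> h.py <<'E'
from scipy.spatial.transform import Rotation as Rt
def goal(pos,yaw,tilt=0):
    """shift (cm) and turn in the tool axes from the measured pose; yaw deg of tool x, tilt rad about stand x (yaw-90)"""
    s=ctrl.read_state(); R0=Rt.from_euler('xyz',s["tool_rot"]); a=np.radians(yaw-90)
    R1=Rt.from_rotvec(tilt*np.array([np.cos(a),np.sin(a),0]))*Rt.from_euler('xyz',[np.pi,0,np.radians(yaw)])
    print('t',round(s["clock"],2),'shift',(R0.inv().apply(np.array(pos)-s["eef_pos"])/10).round(2),'rot',(R0.inv()*R1).as_rotvec().round(3))
E
python3 -c "
from h import *
goal((594,-274,150),77.3)"
```

```text
t 0.1 shift [-65.42 -64.96   8.16] rot [-1.000e-03  1.000e-03  1.361e+00]
```

Emit:
step_arm(commands=[-65.4, -65, 0, 0, 0, 1.36, 0.7, -65.4, -65, 0, 0, 0, 1.36, 0.7, -65.4, -65, 0, 0, 0, 1.36, 0.7, -65.4, -65, 0, 0, 0, 1.36, 0.7, -65.4, -65, 0, 0, 0, 1.36, 0.7, -65.4, -65, 0, 0, 0, 1.36, 0.7, -65.4, -65, 0, 0, 0, 1.36, 0.7, -65.4, -65, 0, 0, 0, 1.36, 0.7, -65.4, -65, 0, 0, 0, 1.36, 0.7, -65.4, -65, 0, 0, 0, 1.36, 0.7])

```text
clock: 1.1
eef_pos: [446.7, 120.1, 231.2]
tool_rot: [-3.141, 0.0, 1.347]
force: [0.8, 0.7, 0.2]
width: 59.6
gripper_force: 0.0
```

```bash
python3 -c "
from h import *
goal((594,-274,150),77.3)"
```

```text
t 1.1 shift [-35.15  23.11   8.13] rot [-0.     0.    -0.002]
```

Emit:
step_arm(commands=[-35.1, 23.1, 3, 0, 0, 0, 0.7, -35.1, 23.1, 3, 0, 0, 0, 0.7, -35.1, 23.1, 5, 0, 0, 0, 0.7, -35.1, 23.1, 8.1, 0, 0, 0, 0.7, -35.1, 23.1, 8.1, 0, 0, 0, 0.7, -35.1, 23.1, 8.1, 0, 0, 0, 0.7, -35.1, 23.1, 8.1, 0, 0, 0, 0.7, -35.1, 23.1, 8.1, 0, 0, 0, 0.7, -35.1, 23.1, 8.1, 0, 0, 0, 0.7, -35.1, 23.1, 8.1, 0, 0, 0, 0.7])

```text
clock: 2.1
eef_pos: [593.9, -277.1, 148.5]
tool_rot: [-3.141, 0.004, 1.344]
force: [-0.9, 0.7, -0.2]
width: 59.7
gripper_force: 0.0
```

```bash
python3 - <<'E'
from h import *
goal((594,-274,150),77.3)
d=cap("wrist"); save(d,"pics/w1.png"); print(d["vfov"],d["cx"],d["cy"])
d=cap("top");W=cloud(d);z=W[...,2]
s=cap("scene");W=cloud(s);z=W[...,2]
m=(np.hypot(W[...,0]-594,W[...,1]+274)<70)&(z>18)&(z<30)
Q=W[m]; print('scene level',len(Q)); 
if len(Q): print(cv2.minAreaRect(Q[:,:2].astype(np.float32)),np.median(Q[:,2]))
E
```

```text
t 2.1 shift [ 0.3  -0.06 -0.15] rot [-0.001  0.004 -0.005]
65.70646984690485 316.971561096776 195.47443187402615
scene level 229
((591.7135009765625, -277.7320251464844), (109.92411804199219, 31.130186080932617), 77.30755615234375) 23.427475055385344
```

View pics/w1.png

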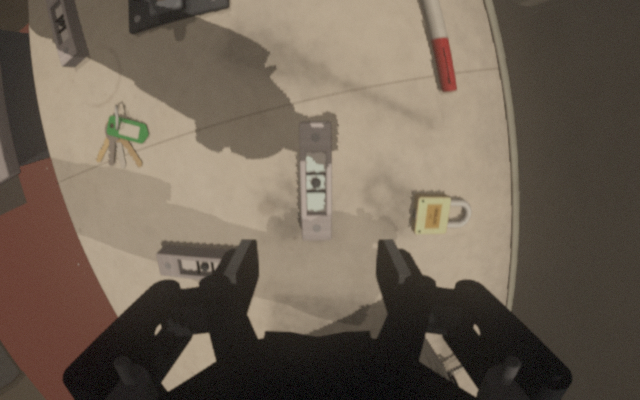

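The wrist view shows the level at (316,180), centred and aligned between the fingers. The two cameras agree to 4 mm, giving a mean of (592.7, -275.9). I'll go down and grip there.

```bash
python3 -c "
from h import *
goal((592.7,-275.9,3),77.3)"
```

```text
t 2.25 shift [-0.64 -0.04 14.67] rot [-0.002 -0.001  0.001]
```

Emit:
step_arm(commands=[-0.6, 0, 4, 0, 0, 0, 0.7, -0.6, 0, 8, 0, 0, 0, 0.7, -0.6, 0, 11, 0, 0, 0, 0.7, -0.6, 0, 13, 0, 0, 0, 0.7, -0.6, 0, 14, 0, 0, 0, 0.7, -0.6, 0, 14.6, 0, 0, 0, 0.7, -0.6, 0, 14.6, 0, 0, 0, 0.7, -0.6, 0, 14.6, 0, 0, 0, 0.1, -0.6, 0, 14.6, 0, 0, 0, 0.1, -0.6, 0, 14.6, 0, 0, 0, 0.1])

```text
clock: 3.25
eef_pos: [594.5, -277.6, 5.7]
tool_rot: [3.139, 0.0, 1.35]
force: [-1.1, 0.2, 5.2]
width: 26.6
gripper_force: 61.6
```

Emit:
step_arm(commands=[0, 0, 0, 0, 0, 0, 0.1, 0, 0, 0, 0, 0, 0, 0.1, 0, 0, 0, 0, 0, 0, 0.1, 0, 0, -1, 0, 0, 0, 0.1, 0, 0, -3, 0, 0, 0, 0.1, 0, 0, -6, 0, 0, 0, 0.1, 0, 0, -10, 0, 0, 0, 0.1, 0, 0, -14, 0, 0, 0, 0.1, 0, 0, -14, 0, 0, 0, 0.1, 0, 0, -14, 0, 0, 0, 0.1])

```text
clock: 4.25
eef_pos: [594.0, -277.2, 145.5]
tool_rot: [3.14, 0.0, 1.35]
force: [0.3, -0.5, -2.3]
width: 26.9
gripper_force: 60.8
```

```bash
python3 -c "
from h import *
goal((516.5,56,150),82.5)
d=cap('wrist');save(d,'pics/w2.png')"
```

```text
t 4.25 shift [ 30.81 -14.86  -0.48] rot [ 0.002  0.    -0.09 ]
```

View pics/w2.png

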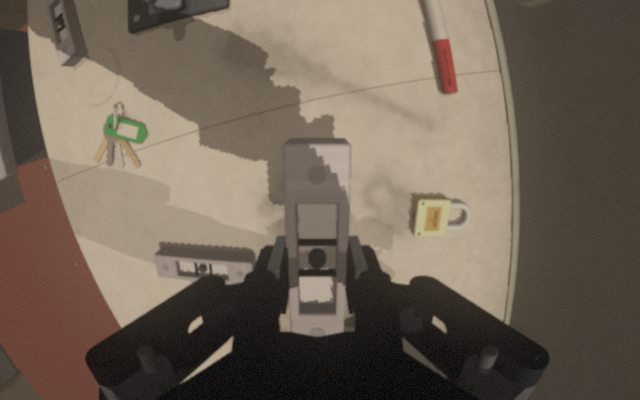

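The level is in the grip, with its far end at row 138 and its near end at about 335. I'll measure its offset from the TCP from the wrist depth.

```bash
cat >> h.py <<'E'
def fcloud(d):
    v,u=np.mgrid[:400,:640]; x=u-d["cx"]; y=v-d["cy"]; r=np.hypot(x,y)+1e-9; z=d["range_z"]
    t=np.tan(r/d["f"])*z/r; P=np.stack([x*t,y*t,z,np.ones_like(z)],-1)
    W=(P@np.linalg.inv(d["world_to_cam"]).T)[...,:3]; W[z<=0]=np.nan; return W
E
python3 - <<'E'
from h import *
d=dict(np.load("wrist.npz")); s=ctrl.read_state()
W=fcloud(d); print('desk z',W[100,400].round(1),'padlock',W[215,432].round(0))
T=Rt.from_euler('xyz',s["tool_rot"]).inv().apply((W-s["eef_pos"]).reshape(-1,3)).reshape(W.shape)
for v in range(134,345,10): print(v,T[v,317].round(1),end=' ')
m=np.zeros((400,640),bool);m[130:345,270:365]=1
m&=(abs(T[...,2]+18)<8)&(abs(T[...,1])<20)
Q=T[m];print(len(Q),Q.min(0),Q.max(0),np.median(Q,0)); r=cv2.minAreaRect(Q[:,:2].astype(np.float32));print(r)
E
```

```text
desk z [ 6.881e+02 -2.157e+02 -5.000e-01] padlock [ 699. -330.   14.]
134 [ 46.2   1.5 144.2] 144 [ 56.9   1.  -18.6] 154 [ 52.9   1.  -19.7] 164 [ 48.7   1.  -19.1] 174 [ 44.3   1.  -18.4] 184 [ 40.7   1.  -20.9] 194 [ 36.3   1.  -20.6] 204 [ 28.7   1.  -10.8] 214 [23.6  1.  -9.9] 224 [ 19.1   1.  -11.2] 234 [ 13.7   1.  -10.3] 244 [ 10.9   1.  -15.5] 254 [  6.7   1.  -17.4] 264 [  2.6   1.  -19.4] 274 [ -5.9   1.  -14.2] 284 [-13.9   1.  -11. ] 294 [-20.9   1.   -9.8] 304 [-26.2   1.  -11.5] 314 [-27.    1.  -19.1] 324 [-33.3   1.  -19.6] 334 [-40.1   1.  -19.9] 344 [ 11.6   0.8 -81.2] 11109 [-42.13069061 -19.94751252 -25.97128713] [ 57.7223897   19.97074676 -10.00058514] [ 16.45391456   0.96751436 -19.26628092]
((8.661357879638672, -0.07714080810546875), (100.32083129882812, 39.306766510009766), 6.160480499267578)
```

```bash
python3 -c "
from h import *
goal((516.2,53,150),82.5,0.04)"
```

```text
t 4.3 shift [ 30.47 -14.72  -0.56] rot [ 0.001  0.039 -0.09 ]
```

Emit:
step_arm(commands=[4, -2, -0.5, 0, 0.04, -0.09, 0.1, 8, -4, -0.5, 0, 0.04, -0.09, 0.1, 12, -6, -0.5, 0, 0.04, -0.09, 0.1, 16, -8, -0.5, 0, 0.04, -0.09, 0.1, 20, -9.8, -0.5, 0, 0.04, -0.09, 0.1, 24, -11.6, -0.5, 0, 0.04, -0.09, 0.1, 27.5, -13.2, -0.5, 0, 0.04, -0.09, 0.1, 30.5, -14.7, -0.5, 0, 0.04, -0.09, 0.1, 30.5, -14.7, -0.5, 0, 0.04, -0.09, 0.1, 30.5, -14.7, -0.5, 0, 0.04, -0.09, 0.1])

```text
clock: 5.3
eef_pos: [515.9, 53.5, 148.0]
tool_rot: [-3.141, -0.039, 1.442]
force: [0.7, -0.6, -2.1]
width: 26.8
gripper_force: 60.7
```

```bash
python3 -c "
from h import *
goal((516.2,53,50),82.5,0.04)"
```

```text
t 5.3 shift [-0.42  0.05  9.79] rot [-0.001  0.001  0.002]
```

Emit:
step_arm(commands=[-0.3, 0, 3, 0, 0, 0, 0.1, -0.3, 0, 6, 0, 0, 0, 0.1, -0.3, 0, 8, 0, 0, 0, 0.1, -0.3, 0, 9, 0, 0, 0, 0.1, -0.3, 0, 9.8, 0, 0, 0, 0.1, -0.3, 0, 9.8, 0, 0, 0, 0.1, -0.3, 0, 9.8, 0, 0, 0, 0.1])

```text
clock: 6.0
eef_pos: [517.9, 53.1, 51.7]
tool_rot: [3.139, -0.04, 1.439]
force: [-0.8, 0.2, -0.7]
width: 26.5
gripper_force: 60.8
```

Emit:
step_arm(commands=[0, 0, 0.1, 0, 0, 0, 0.1, 0, 0, 0.2, 0, 0, 0, 0.1, 0, 0, 0.2, 0, 0, 0, 0.1])

```text
clock: 6.3
eef_pos: [517.7, 53.8, 49.7]
tool_rot: [3.139, -0.04, 1.44]
force: [-0.2, 0.2, -1.5]
width: 26.6
gripper_force: 60.8
```

Emit:
step_arm(commands=[0, 0, 0.1, 0, 0, 0, 0.1, 0, 0, 0.2, 0, 0, 0, 0.1, 0, 0, 0.2, 0, 0, 0, 0.1])

```text
clock: 6.6
eef_pos: [517.3, 53.8, 47.1]
tool_rot: [3.14, -0.04, 1.44]
force: [0.1, 0.1, -2.1]
width: 26.9
gripper_force: 60.8
```

Emit:
step_arm(commands=[0, 0, 0.1, 0, 0, 0, 0.1, 0, 0, 0.1, 0, 0, 0, 0.1, 0, 0, 0.1, 0, 0, 0, 0.1])

```text
clock: 6.9
eef_pos: [517.4, 53.8, 46.7]
tool_rot: [3.14, -0.04, 1.44]
force: [-1.1, 0.3, 5.4]
width: 26.6
gripper_force: 61.5
```

Contact at the expected height, so I'll let go and back off.

Emit:
step_arm(commands=[0, 0, 0, 0, 0, 0, 0.4, 0, 0, 0, 0, 0, 0, 0.6, 0, 0, 0, 0, 0, 0, 0.6, 0, 0, -1, 0, 0, 0, 0.6, 0, 0, -4, 0, 0, 0, 0.6, 0, 0, -8, 0, 0, 0, 0.6, 0, 0, -11, 0, 0, 0, 0.6, 0, 0, -11, 0, 0, 0, 0.6, 0, 0, -11, 0, 0, 0, 0.6])

```text
clock: 7.8
eef_pos: [517.0, 49.7, 157.2]
tool_rot: [3.138, -0.041, 1.44]
force: [0.4, 0.2, -0.4]
width: 51.3
gripper_force: 0.0
```

```bash
python3 - <<'E'
from h import *
d=cap('wrist');save(d,'pics/w3.png'); W=fcloud(d);z=W[...,2]
Q=W[(z>58)&(z<74)&(np.hypot(W[...,0]-516,W[...,1]-56)<75)]
print(len(Q),cv2.minAreaRect(Q[:,:2].astype(np.float32)),np.median(Q[:,2]))
Q=W[(z>90)&(z<108)&(np.hypot(W[...,0]-501,W[...,1]+62)<35)]
print('wing',len(Q)); 
if len(Q): print(cv2.minAreaRect(Q[:,:2].astype(np.float32)),np.median(Q[:,2]))
goal((501.3,-62.5,150),68)
E
```

```text
3400 ((517.84326171875, 56.04199981689453), (109.89089965820312, 28.692996978759766), 82.6898422241211) 65.0777376833668
wing 283
((505.8987121582031, -49.426490783691406), (20.21310043334961, 12.379830360412598), 65.46306610107422) 99.96163740706373
t 7.85 shift [-11.33  -0.02   0.16] rot [-0.004 -0.04   0.253]
```

View pics/w3.png

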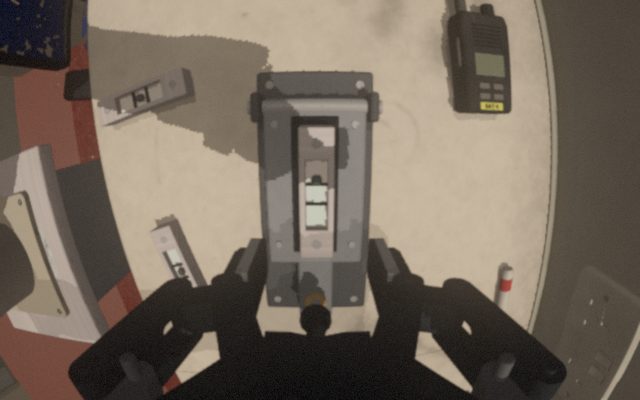

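The level sits centred on the pad, measured at (517.8, 56.0) with yaw 82.7°. The bubble at (317,180) is against the hinge-end side, as expected. Now the knob.

Emit:
step_arm(commands=[-4, 0, 0, 0, -0.04, 0.13, 0.6, -8, 0, 0, 0, -0.04, 0.27, 0.6, -11.3, 0, 0.2, 0, -0.04, 0.27, 0.6, -11.3, 0, 0.2, 0, -0.04, 0.27, 0.6, -11.3, 0, 0.2, 0, -0.04, 0.27, 0.6, -11.3, 0, 0.2, 0, -0.04, 0.27, 0.6])

```text
clock: 8.45
eef_pos: [501.6, -61.1, 148.9]
tool_rot: [-3.136, 0.0, 1.171]
force: [0.0, 0.4, -0.6]
width: 51.3
gripper_force: 0.0
```

```bash
python3 -c "
from h import *
goal((501.3,-62.5,77),67)"
```

```text
t 8.45 shift [-0.14  0.07  7.19] rot [-0.006  0.     0.002]
```

Emit:
step_arm(commands=[-0.1, 0, 3, 0, 0, 0, 0.6, -0.1, 0, 5, 0, 0, 0, 0.6, -0.1, 0, 6.5, 0, 0, 0, 0.6, -0.1, 0, 7.2, 0, 0, 0, 0.6, -0.1, 0, 7.2, 0, 0, 0, 0.6, -0.1, 0, 7.2, 0, 0, 0, 0, -0.1, 0, 7.2, 0, 0, 0, 0, -0.1, 0, 7.2, 0, 0, 0, 0, -0.1, 0, 7.2, 0, 0, 0, 0, -0.1, 0, 7.2, 0, 0, 0, 0])

```text
clock: 9.45
eef_pos: [500.9, -62.8, 78.6]
tool_rot: [-3.137, -0.0, 1.17]
force: [-2.6, 1.6, 6.1]
width: 10.9
gripper_force: 58.9
```

Emit:
step_arm(commands=[0, 0, 0, 0, 0, 0, 0, 0, 0, 0, 0, 0, 0, 0])

```text
clock: 9.65
eef_pos: [500.9, -62.8, 78.6]
tool_rot: [-3.137, -0.001, 1.17]
force: [-2.7, 1.5, 6.7]
width: 10.8
gripper_force: 58.9
```

```bash
python3 -c "
from h import *
s=ctrl.read_state();print(s['eef_pos'],s['tool_rot'],s['force'],s['torque'],s['width'])
goal((501.3,-62.5,77),-7.5)"
```

```text
[500.91721311 -62.75808155  78.56926483] [-3.13739250e+00 -5.13944085e-04  1.16983229e+00] [-2.73521226  1.52436061  6.72783639] [ 0.21737541  0.48305548 -0.04474308] 10.824419607223195
t 9.65 shift [0.04 0.03 0.16] rot [-0.004  0.002  1.301]
```

Emit:
step_arm(commands=[0, 0, -0.1, 0, 0, 0.1, 0, 0, 0, -0.1, 0, 0, 0.2, 0, 0, 0, -0.1, 0, 0, 0.3, 0, 0, 0, -0.1, 0, 0, 0.4, 0, 0, 0, -0.1, 0, 0, 0.5, 0, 0, 0, -0.1, 0, 0, 0.6, 0, 0, 0, -0.1, 0, 0, 0.7, 0])

```text
clock: 10.35
eef_pos: [500.3, -62.2, 78.6]
tool_rot: [-3.137, 0.004, 0.467]
force: [-2.3, 0.8, -3.7]
width: 10.8
gripper_force: 59.9
```

Emit:
step_arm(commands=[0, 0, 0, 0, 0, 0.1, 0, 0, 0, 0, 0, 0, 0.2, 0, 0, 0, 0, 0, 0, 0.3, 0, 0, 0, 0, 0, 0, 0.4, 0, 0, 0, 0, 0, 0, 0.5, 0, 0, 0, 0, 0, 0, 0.6, 0, 0, 0, 0, 0, 0, 0.6, 0, 0, 0, 0, 0, 0, 0.6, 0])

```text
clock: 11.15
eef_pos: [500.3, -61.7, 78.6]
tool_rot: [-3.139, 0.006, -0.127]
force: [-3.8, 3.7, 1.7]
width: 10.6
gripper_force: 60.3
```

```bash
python3 - <<'E'
from h import *
goal((501.3,-62.5,77),-7.5)
d=cap('top'); cv2.imwrite('pics/t2.png',cv2.resize(d["image"][190:265,270:380],None,fx=7,fy=7,interpolation=cv2.INTER_CUBIC)[...,::-1])
E
```

```text
t 11.15 shift [0.12 0.07 0.16] rot [-0.003  0.006  0.004]
```

View pics/t2.png

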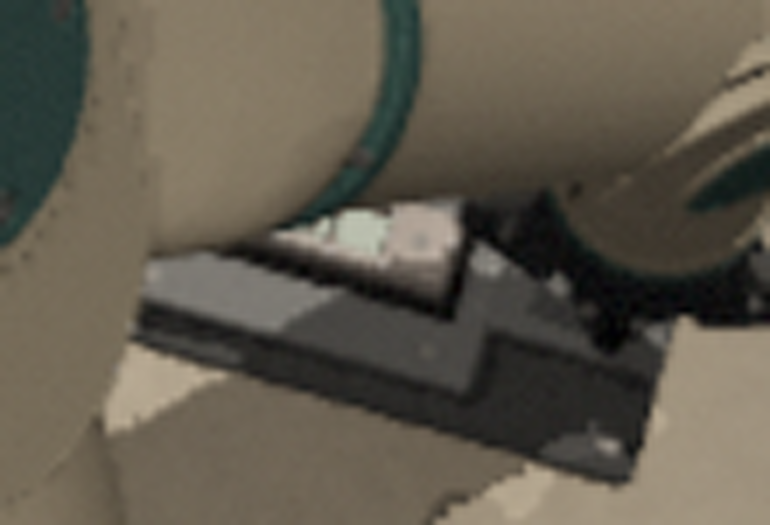

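The arm hides the level in this top view. I'll release the knob, rise, and look with the wrist camera from above the level.

Emit:
step_arm(commands=[0, 0, 0, 0, 0, 0, 0.5, 0, 0, 0, 0, 0, 0, 0.5, 0, 0, 0, 0, 0, 0, 0.5, 0, 0, -2, 0, 0, 0, 0.5, 0, 0, -5, 0, 0, 0, 0.5, 0, 0, -8, 0, 0, 0, 0.5, 0, 0, -8, 0, 0, 0, 0.5])

```text
clock: 11.9
eef_pos: [504.2, -64.9, 162.0]
tool_rot: [3.141, -0.004, -0.13]
force: [0.2, 0.1, 0.3]
width: 42.6
gripper_force: 0.0
```

```bash
python3 -c "
from h import *
goal((511.5,7,160),82.5)"
```

```text
t 11.9 shift [-0.21 -7.22  0.19] rot [ 0.003 -0.003 -1.57 ]
```

Emit:
step_arm(commands=[-0.2, -3, 0.2, 0, 0, -0.14, 0, -0.2, -7.2, 0.2, 0, 0, -0.28, 0, -0.2, -7.2, 0.2, 0, 0, -0.42, 0, -0.2, -7.2, 0.2, 0, 0, -0.56, 0, -0.2, -7.2, 0.2, 0, 0, -0.7, 0, -0.2, -7.2, 0.2, 0, 0, -0.84, 0, -0.2, -7.2, 0.2, 0, 0, -0.98, 0, -0.2, -7.2, 0.2, 0, 0, -1.12, 0, -0.2, -7.2, 0.2, 0, 0, -1.26, 0, -0.2, -7.2, 0.2, 0, 0, -1.4, 0])

```text
clock: 12.9
eef_pos: [509.1, 8.1, 156.3]
tool_rot: [-3.138, 0.0, 1.276]
force: [0.6, -0.2, 0.1]
width: -0.0
gripper_force: 0.0
```

Emit:
step_arm(commands=[0, 0, 0, 0, 0, -0.1, 0, 0, 0, 0, 0, 0, -0.17, 0, 0, 0, 0, 0, 0, -0.17, 0, 0, 0, 0, 0, 0, -0.17, 0])

```text
clock: 13.3
eef_pos: [508.9, 8.1, 156.4]
tool_rot: [-3.138, -0.0, 1.438]
force: [0.3, 0.2, -0.1]
width: -0.3
gripper_force: 0.0
```

```bash
python3 - <<'E'
from h import *
d=cap('wrist'); W=fcloud(d);z=W[...,2]
cv2.imwrite('pics/w4.png',cv2.resize(d["image"][20:320,220:420],None,fx=2,fy=2,interpolation=cv2.INTER_CUBIC)[...,::-1][:600])
Q=W[(z>62)&(z<74)&(np.hypot(W[...,0]-517,W[...,1]-56)<75)]
r=cv2.minAreaRect(Q[:,:2].astype(np.float32));print(len(Q),r)
pl=np.linalg.lstsq(np.c_[Q[:,:2]-Q[:,:2].mean(0),np.ones(len(Q))],Q[:,2],rcond=None)[0];print(pl)
goal((r[0][0],r[0][1],110),82.5)
E
```

```text
3681 ((517.7582397460938, 56.783721923828125), (108.87528228759766, 27.998201370239258), 82.7618637084961)
[-2.08312265e-03  2.27588734e-03  6.76113379e+01]
t 13.35 shift [4.94 0.25 4.65] rot [-0.004 -0.    -0.002]
```

View pics/w4.png

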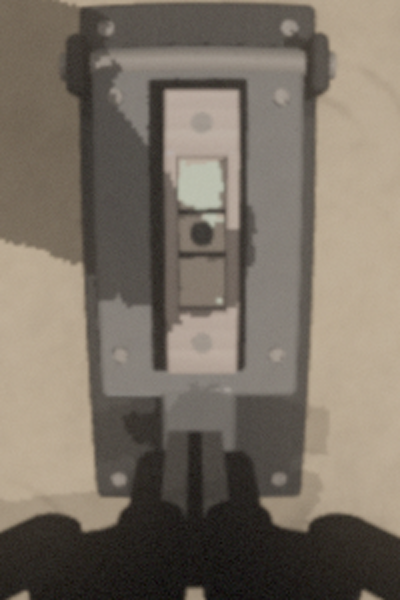

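The bubble at (202,233) lies between the lines at rows 212 and 254, and the measured slope is about 0.002. I'll press on the solid top at the knob end, 35 mm off centre, so the bubble stays visible.

```bash
python3 -c "
from h import *
goal((513.2,21.8,74),82.5)"
```

```text
t 13.35 shift [1.41 0.27 8.25] rot [-0.004 -0.    -0.002]
```

Emit:
step_arm(commands=[1.4, 0.3, 2, 0, 0, 0, 0, 1.4, 0.3, 4, 0, 0, 0, 0, 1.4, 0.3, 6, 0, 0, 0, 0, 1.4, 0.3, 7.2, 0, 0, 0, 0, 1.4, 0.3, 8, 0, 0, 0, 0, 1.4, 0.3, 8, 0, 0, 0, 0, 1.4, 0.3, 8, 0, 0, 0, 0, 1.4, 0.3, 8, 0, 0, 0, 0])

```text
clock: 14.15
eef_pos: [514.1, 21.8, 77.4]
tool_rot: [-3.139, -0.001, 1.44]
force: [-0.1, -0.1, -1.1]
width: 0.3
gripper_force: 0.0
```

Emit:
step_arm(commands=[0, 0, 0.1, 0, 0, 0, 0, 0, 0, 0.2, 0, 0, 0, 0, 0, 0, 0.3, 0, 0, 0, 0, 0, 0, 0.3, 0, 0, 0, 0, 0, 0, 0.3, 0, 0, 0, 0])

```text
clock: 14.65
eef_pos: [513.5, 21.9, 73.7]
tool_rot: [-3.138, -0.0, 1.44]
force: [-0.2, 0.0, 0.2]
width: -0.5
gripper_force: 0.0
```

Emit:
step_arm(commands=[0, 0, 0.1, 0, 0, 0, 0, 0, 0, 0.2, 0, 0, 0, 0, 0, 0, 0.3, 0, 0, 0, 0, 0, 0, 0.3, 0, 0, 0, 0, 0, 0, 0.3, 0, 0, 0, 0])

```text
clock: 15.15
eef_pos: [513.4, 21.9, 70.6]
tool_rot: [-3.138, -0.0, 1.44]
force: [0.0, -0.5, -0.6]
width: -0.0
gripper_force: 0.0
```

Emit:
step_arm(commands=[0, 0, 0.1, 0, 0, 0, 0, 0, 0, 0.1, 0, 0, 0, 0, 0, 0, 0.1, 0, 0, 0, 0])

```text
clock: 15.45
eef_pos: [513.4, 21.9, 69.6]
tool_rot: [-3.138, -0.0, 1.44]
force: [0.4, 0.1, 0.4]
width: 0.3
gripper_force: 0.0
```

Emit:
step_arm(commands=[0, 0, 0.1, 0, 0, 0, 0, 0, 0, 0.1, 0, 0, 0, 0, 0, 0, 0.1, 0, 0, 0, 0])

```text
clock: 15.75
eef_pos: [513.4, 21.9, 68.6]
tool_rot: [-3.138, -0.0, 1.44]
force: [0.3, -0.1, 0.8]
width: 0.2
gripper_force: 0.0
```

Emit:
step_arm(commands=[0, 0, 0.05, 0, 0, 0, 0, 0, 0, 0.05, 0, 0, 0, 0, 0, 0, 0.05, 0, 0, 0, 0])

```text
clock: 16.05
eef_pos: [513.5, 21.9, 68.2]
tool_rot: [-3.138, -0.0, 1.44]
force: [0.4, 0.1, 0.2]
width: 0.3
gripper_force: 0.0
```

Emit:
step_arm(commands=[0, 0, 0.05, 0, 0, 0, 0, 0, 0, 0.05, 0, 0, 0, 0, 0, 0, 0.05, 0, 0, 0, 0])

```text
clock: 16.35
eef_pos: [513.5, 21.9, 68.0]
tool_rot: [-3.138, -0.001, 1.44]
force: [-0.8, -0.4, 5.4]
width: 0.1
gripper_force: 2.8
```

Emit:
step_arm(commands=[0, 0, 0.03, 0, 0, 0, 0, 0, 0, 0.03, 0, 0, 0, 0, 0, 0, 0.03, 0, 0, 0, 0])

```text
clock: 16.65
eef_pos: [513.5, 21.8, 68.0]
tool_rot: [-3.138, -0.001, 1.44]
force: [-1.6, 0.5, 7.7]
width: 0.4
gripper_force: 4.2
```

Emit:
step_arm(commands=[0, 0, 0.03, 0, 0, 0, 0, 0, 0, 0.05, 0, 0, 0, 0, 0, 0, 0.05, 0, 0, 0, 0, 0, 0, 0.05, 0, 0, 0, 0, 0, 0, 0.05, 0, 0, 0, 0, 0, 0, 0.05, 0, 0, 0, 0, 0, 0, 0.05, 0, 0, 0, 0, 0, 0, 0.05, 0, 0, 0, 0])

```text
clock: 17.45
eef_pos: [513.5, 21.8, 68.0]
tool_rot: [-3.138, -0.001, 1.44]
force: [-3.0, 0.7, 14.2]
width: 0.0
gripper_force: 6.5
```

```bash
python3 - <<'E'
from h import *
d=cap('wrist')
cv2.imwrite('pics/w5.png',cv2.resize(d["image"][0:400,120:520],None,fx=1.5,fy=1.5,interpolation=cv2.INTER_CUBIC)[...,::-1])
F=[]
for i in range(6): cap('wrist'); F.append(ctrl.read_state()["force"])
print(np.mean(F,0),np.std(F,0))
E
```

```text
[-2.48902562  0.20414845 12.86297819] [0.70366445 0.64033976 0.31612655]
```

View pics/w5.png

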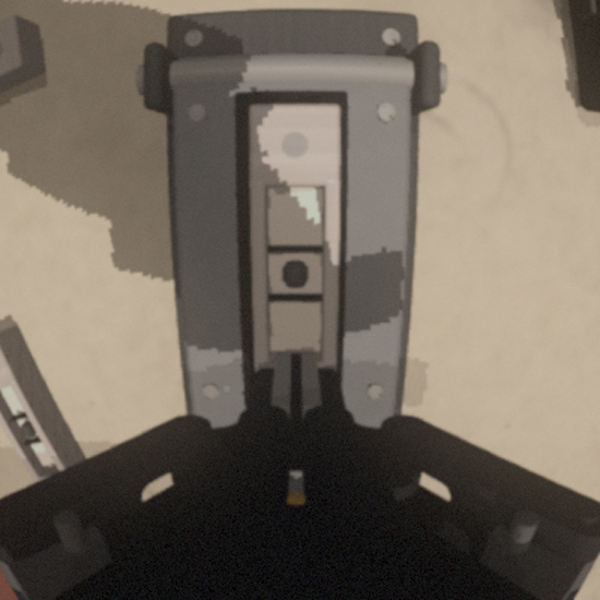

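The press is steady at about 12.9 N. The bubble at (295,274) is still centred between the lines at rows 248 and 297, so I'm handing it in.

```bash
python3 -c "
from cell import ctrl
print(ctrl.finish_job())"
```

```text
the job is handed in; nothing more can be done
None
```

Job handed in at about 18 s: the farthest level is centred on the pad, the knob is turned so the bubble sits between the lines, and the arm is still pressing on the level at about 13 N; the judge's verdict was not shown.

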